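# Slide a jar tray home on its drawer unit

## Task

The teal tray of paint jars has been left askew on top of the small drawer unit. Slide it across the top, without lifting it off or tipping it, until all four lugs under it drop into the notches and it sits level and fully home, its sides in line with the unit's. Keep the jars standing in the tray and do not disturb the things around the unit.

Things in the scene. Friction and masses are not known exactly. Their poses are not given: they have to be found in the camera images.
- unit: grey-topped small-parts drawer unit, 160 mm (its x) by 200 mm (its y), 80 mm high, fixed on the bench; small drawer fronts on its +x face. Origin at the centre of its footprint, on the bench, z up. Its flat top has four rectangular notches 22 mm (x) by 36 mm (y), 10 mm deep: two at x = +35 mm, two at x = -58 mm, all at y = +-60 mm.
- tray: teal tray with twelve compartments and six jars, 160 mm (x) by 200 mm (y) like the unit; plain upright walls 4 mm thick, rim 38 mm above the flat underside; 0.25 to 0.45 kg plus 0.24 kg of jars. Origin at the centre of the flat underside, z up. At first it rides with its lugs on the unit's top (origin 88 mm high), 25 to 35 mm off to the unit's +x, 18 to 30 mm off to its +y, up to 8 degrees askew.
- lug (a point): lowest point of one of the tray's four half-round lugs, the one at the tray's x = +35 mm, y = +60 mm. Each lug is 16 mm (x) by 30 mm (y) and stands 8 mm down from the flat underside; two are centred at the tray's x = +35 mm, two at x = -58 mm, all at y = +-60 mm, so that it fits one way round only. A few newtons slide the tray.
- home (a point): centre of the unit's flat top, 80 mm above the bench, axes as the unit. The tray is home when its origin is here and its axes lie along the unit's: it has then sunk 8 mm from its sliding height and has about 3 mm of play each way.
- jar0: one of six paint jars, 34 mm across and 45 mm high, 40 g, loose in a compartment 48 by 45 mm of the tray, its top standing about 15 mm above the tray's rim; origin at the centre of its underside, z up
- jar1: one of six paint jars, 34 mm across and 45 mm high, 40 g, loose in a compartment 48 by 45 mm of the tray, its top standing about 15 mm above the tray's rim; origin at the centre of its underside, z up
- jar2: one of six paint jars, 34 mm across and 45 mm high, 40 g, loose in a compartment 48 by 45 mm of the tray, its top standing about 15 mm above the tray's rim; origin at the centre of its underside, z up
- jar3: one of six paint jars, 34 mm across and 45 mm high, 40 g, loose in a compartment 48 by 45 mm of the tray, its top standing about 15 mm above the tray's rim; origin at the centre of its underside, z up
- jar4: one of six paint jars, 34 mm across and 45 mm high, 40 g, loose in a compartment 48 by 45 mm of the tray, its top standing about 15 mm above the tray's rim; origin at the centre of its underside, z up
- jar5: one of six paint jars, 34 mm across and 45 mm high, 40 g, loose in a compartment 48 by 45 mm of the tray, its top standing about 15 mm above the tray's rim; origin at the centre of its underside, z up
- thinner: white plastic thinner bottle with blue labels, 55 by 75 mm, 120 mm high, loose; origin at the centre of its underside, z up
- glue: white round dropper bottle with a red nozzle, 52 mm across, 125 mm high, loose; origin at the centre of its underside, z up
- model: olive half-built model tank, hull 150 mm long (x) by 90 mm wide and 63 mm high, gun along +x, loose; origin at the centre of its underside, z up
Things that resemble listed ones, but are neither listed nor needed, are in the scene too. Of the things that look like the jar0, the smaller one is meant.

How it is judged:
By the outcome, as a careful person would: the job done as asked, in the order asked, and still so for the second after the job is handed in, with the robot touching nothing.
It also fails if it takes over 45 s, if anything falls off the work surface, if the arm or the gripper's body presses on something with over 40 N, if the wrist force passes 120 N, or if a joint passes its speed limit or range.

## Robot

A 6-joint arm with a two-finger parallel gripper is mounted at the origin on the work surface. World frame = base frame: x ahead of the robot, y to its left, z up, the work surface at z = 0. Lengths are in m, angles in rad, forces in N, time in s.
With the tool pointing down it reaches from about 0.35 to 0.925 m from the base axis. Payload 6.4 kg.
Tool frame: the origin (TCP) lies where the fingers leave the gripper's body, on its centre line; the fingertips stand 73 mm ahead of it and the grasp point (between the pads) lies 54 mm ahead of it; z points along the fingers, y is the direction in which the jaws open and shut (so a half turn about z gives the same grasp; the last joint's range is limited). The gripper opens to 85 mm and grips with 20 to 120 N. Pads are 22 mm wide; open, the fingers measure 114 mm over their backs; the gripper's body (76 mm by 85 mm) begins 54 mm behind the grasp point. The pads swing forward as they close: fully open they stand 13 mm farther back than shut.
Start: joints at [-1.513, 0.245, 1.558, -0, 1.339, -0.174], TCP at [0.149, -0.633, 0.304] pointing down, gripper open.
Joint ranges: [-3.13, 3.13], [-1.02, 2.26], [0.13, 2.54], [-0.95, 4.09], [0.21, 2.88], [-2.74, 2.74]. Speed limits (rad/s): [2.57, 2.57, 3.14, 3.14, 3.14, 3.14].

## Interface

Orientations are given as a rotation vector (axis times angle).
In Python, from bench import manip gives the robot as it stands. The module is installed in compiled form; this text tells all that it offers.
- The arm moves only by the tool play_rows, never from a script. Its argument "deltas" is a list of rows, each a list of 2 entries, a list of its own where there are three numbers: the shift along the tool's x, y, z as a fraction of full scale, then the turn about the tool's z as a fraction of full scale. In form: [[[x, y, z], spin], ...]. A call has 1 to 8 rows; each row is the pose to reach, as a shift and turn from the pose commanded when the call began, along the tool's axes at that moment, turning the shorter way round; what a row does not reach only later rows make up. Full scale, the value 1, is 0.2 m for a shift and pi rad for a turn. A row lasts 1/12 s, in which the tool goes at most 41.7 mm and 7.16 degrees, less where a joint would pass 70% of its speed; a pose out of reach is approached as far as the arm can. A call with a number of a shift or a turn outside -1 to 1 is refused whole. A call with a gripper value outside its range is refused whole. "hand" is the opening, from 0 (shut) to 1 (fully open), set as the call begins (left out, the last holds). The fingers move at their own pace and stop on an object; "grip_force" is the grip in N (left out, the last holds). Time passes only in rows, so rows that repeat a pose let the fingers close. It gives the time, the measured TCP pose, the force and the opening at its end, in the units of the state.
- manip.state(): the state, without advancing time (a new reading comes with each control period).
- manip.capture(name): name is "side" or "top" or "wrist"; returns a dict with "frame" (384x512x3 uint8, red, green, blue), "fx", "fy", "cx", "cy" (pixels), "D" ([k1, k2, p1, p2, k3] as OpenCV has them; the pictures are not rectified), "xyz" and "rotation" of the camera in the world; the wrist camera has in their place "mount" (4x4, takes a point from camera to tool coordinates, whose origin is the TCP and whose axes are the flange's). Camera axes: x right, y down, z forward; pixel columns grow to the right and rows downward; lengths in m; the calibration is good to about 2 mm. A picture is of the moment at which its call begins: read the wrist's pose just before it. There is no depth.
- manip.sign_off(): hands the job in, once; it reports no verdict.
The state is a dict: "time_s": time; "joint_pos": joint angles; "dq": joint speeds; "effort": joint torques, N m; "position": TCP position; "ee_rot": TCP orientation; "wrist_force": force on the tool from outside, world axes, zero at the start; "ft_torque": the same for the moment, N m; "width": opening from 0.0 (shut) to 1.0 (fully open).
Only numpy, scipy, OpenCV 4.12 (cv2) and the standard library are available. Lean on these libraries where they do the work, as an engineer would, in place of code of your own. Each camera call takes 0.05 s, during which the arm holds its last target.

## Working session

There is one attempt and no reset: what is moved stays moved. The work goes in short steps, Python scripts to look and compute and a tool call to move; the robot and the scene stay as the last step left them, time stands still between calls to the robot, and variables do not carry over. Pictures are saved under pics/ and viewed, and the job is handed in when it is done.

Besides the shell and the picture viewer there is one more tool, called after "Emit:" as name([rows], argument=value, ...), one row to a line, values as JSON. play_rows: Moves the arm, as the interface text tells. Shift numbers are shares of 0.2 m and turn numbers shares of pi rad, none past 1 either way. Its arguments: {"type":"object","properties":{"deltas":{"type":"array","items":{"type":"array"}},"hand":{"type":"number"},"grip_force":{"type":"number"}},"required":["deltas"]}

```bash
mkdir -p pics; ls; python3 - <<'E'
from bench import manip
import cv2,numpy as np,pickle
s=manip.state();print(s)
d={}
for n in("side","top","wrist"):
    c=manip.capture(n);d[n]=c
    cv2.imwrite(f"pics/{n}0.png",c["frame"][:,:,::-1])
    print(n,{k:v for k,v in c.items() if k!="frame"})
pickle.dump((s,d),open("c0.pkl","wb"))
E
```

```text
pics
{'time_s': 0.0, 'joint_pos': array([-1.51311573e+00,  2.45858395e-01,  1.55908103e+00,  2.33060356e-05,
        1.33870662e+00, -1.74114020e-01]), 'dq': array([ 0.00053406, -0.0004514 , -0.00197983, -0.00031471,  0.00146264,
        0.00030234]), 'effort': array([ 1.85318600e-04, -4.29505599e+01, -3.26127613e+01, -1.11542197e-04,
        5.33272483e-03, -3.58269148e-06]), 'position': array([ 0.14929595, -0.63216685,  0.30271581]), 'ee_rot': array([-3.11848316e+00, -3.63042273e-01, -2.23081936e-04]), 'wrist_force': array([-0.49499853,  0.40834124,  1.00090199]), 'ft_torque': array([ 0.0170043 , -0.01962665, -0.03319028]), 'width': 1.0008993084583633}
side {'fx': 391.21767477753644, 'fy': 391.21767477753644, 'cx': 257.1278511240461, 'cy': 197.7472675447742, 'D': array([-0.13743902,  0.        ,  0.        ,  0.        ,  0.        ]), 'xyz': array([0.46366173, 0.60218881, 0.77901424]), 'rotation': array([-0.26377164,  2.89374671, -1.04395812])}
top {'fx': 349.810487914177, 'fy': 349.810487914177, 'cx': 253.27796063041748, 'cy': 190.89992455181275, 'D': array([-0.00691746,  0.        ,  0.        ,  0.        ,  0.        ]), 'xyz': array([0.50996856, 0.02678257, 1.0539717 ]), 'rotation': array([-2.21321141,  2.17931508, -0.04491707])}
wrist {'fx': 341.5183679220922, 'fy': 341.5183679220922, 'cx': 259.1735562382954, 'cy': 189.6142015497886, 'D': array([-0.04013834,  0.        ,  0.        ,  0.        ,  0.        ]), 'mount': array([[-3.47980482e-04, -9.51217201e-01, -3.08521822e-01,
         7.94957379e-02],
       [ 9.99999387e-01, -6.55392737e-04,  8.92775020e-04,
         4.43517929e-05],
       [-1.05142592e-03, -3.08521322e-01,  9.51216846e-01,
        -7.00652258e-02],
       [ 0.00000000e+00,  0.00000000e+00,  0.00000000e+00,
         1.00000000e+00]])}
```

View pics/side0.png

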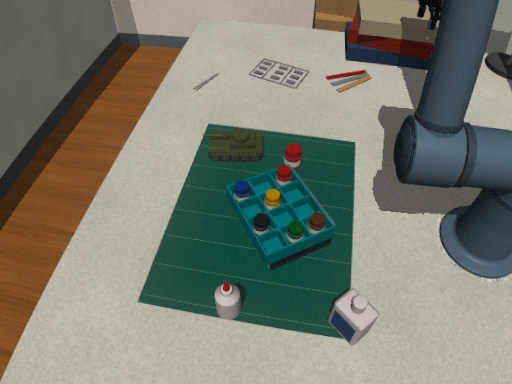

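View pics/top0.png

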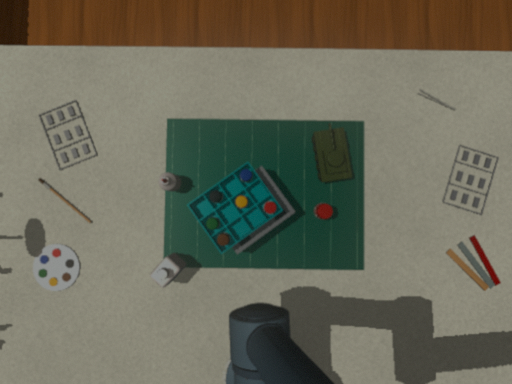

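View pics/wrist0.png

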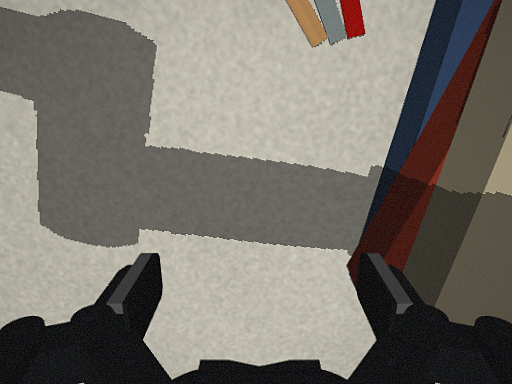

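```bash
python3 - <<'E'
import cv2
for n,(x0,y0,x1,y1) in {"top":(150,130,340,270),"side":(200,110,380,280)}.items():
    im=cv2.imread(f"pics/{n}0.png")[y0:y1,x0:x1]
    cv2.imwrite(f"pics/{n}0z.png",cv2.resize(im,None,fx=4,fy=4 if n=="top" else 3.5,interpolation=cv2.INTER_CUBIC))
E
```

```text
(no output)
```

View pics/top0z.png

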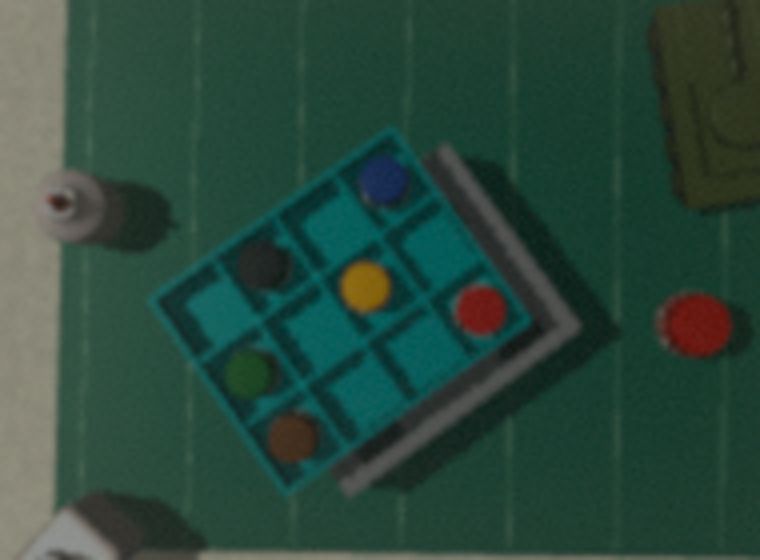

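View pics/side0z.png

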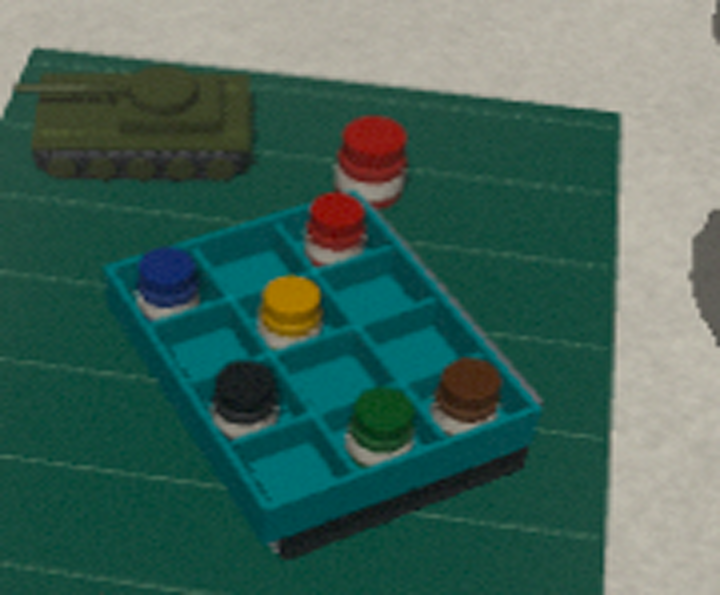

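```bash
cat > h.py <<'E'
import cv2,numpy as np
from scipy.spatial.transform import Rotation as R
def campose(c,s=None):
    if "mount" in c:
        T=np.eye(4);T[:3,:3]=R.from_rotvec(s["ee_rot"]).as_matrix();T[:3,3]=s["position"]
        M=T@c["mount"];return M[:3,:3],M[:3,3]
    return R.from_rotvec(c["rotation"]).as_matrix(),np.array(c["xyz"])
def K(c):return np.array([[c["fx"],0,c["cx"]],[0,c["fy"],c["cy"]],[0,0,1.]])
def unproj(c,px,z,s=None):
    Rm,t=campose(c,s)
    u=cv2.undistortPoints(np.array(px,float).reshape(-1,1,2),K(c),c["D"]).reshape(-1,2)
    d=np.c_[u,np.ones(len(u))]@Rm.T
    return t+d*((z-t[2])/d[:,2])[:,None]
def proj(c,P,s=None):
    Rm,t=campose(c,s)
    p=(np.array(P,float)-t)@Rm
    return cv2.projectPoints(p,np.zeros(3),np.zeros(3),K(c),c["D"])[0].reshape(-1,2)
def fit(W,L):  # rigid 2D: W = R(yaw) L + t
    from scipy.optimize import least_squares
    W=np.array(W)[:,:2];L=np.array(L)[:,:2]
    a=L-L.mean(0);b=W-W.mean(0)
    th=np.arctan2((a[:,0]*b[:,1]-a[:,1]*b[:,0]).sum(),(a*b).sum())
    Rm=np.array([[np.cos(th),-np.sin(th)],[np.sin(th),np.cos(th)]])
    t=W.mean(0)-Rm@L.mean(0);r=W-(L@Rm.T+t)
    return t,th,r
E
python3 - <<'E'
import pickle
from h import *
s,d=pickle.load(open("c0.pkl","rb"));c=d["top"]
f=lambda p:np.array(p)/4+[150,130]
T=unproj(c,f([(390,127),(150,300),(288,495),(530,325)]),.126)
t,th,r=fit(T,[(.08,-.1),(.08,.1),(-.08,.1),(-.08,-.1)]);print(t,np.degrees(th),r*1e3)
U=unproj(c,f([(443,147),(580,325),(345,495)]),.08)
u,uh,r=fit(U,[(.08,-.1),(-.08,-.1),(-.08,.1)]);print(u,np.degrees(uh),r*1e3)
print(np.degrees(R.from_rotvec(s["ee_rot"]).as_matrix()),R.from_rotvec(s["ee_rot"]).as_matrix())
E
```

```text
[0.50643206 0.0792766 ] 36.31908681852678 [[-0.54152686  1.75090118]
 [ 0.24401227 -2.07015786]
 [ 2.21389333 -1.3829779 ]
 [-1.91637874  1.70223458]]
[0.50154851 0.04336382] 36.90006340258049 [[-3.54926485  0.17973183]
 [ 1.67803232 -0.71840553]
 [ 1.87123253  0.53867371]]
[[ 5.57635156e+01  1.31619392e+01 -5.48499620e-03]
 [ 1.31619226e+01 -5.57633960e+01  1.17529421e-01]
 [ 2.16604625e-02 -1.15646333e-01 -5.72956587e+01]] [[ 9.73256950e-01  2.29719176e-01 -9.57312431e-05]
 [ 2.29718885e-01 -9.73254862e-01  2.05127537e-03]
 [ 3.78046389e-04 -2.01840928e-03 -9.99997892e-01]]
```

Emit:
play_rows([
  [[0.3,-0.5,-0.3],0],
  [[0.62,-0.77,-0.3],0],
  [[0.62,-0.77,-0.3],0],
  [[0.62,-0.77,-0.3],0],
  [[0.62,-0.77,-0.3],0],
  [[0.62,-0.77,-0.3],0],
  [[0.62,-0.77,-0.3],0],
], hand=0.35)

```text
time_s: 0.73
position: [0.2355, -0.4531, 0.3648]
ee_rot: [3.118, 0.367, 0.0]
wrist_force: [-1.5, -0.2, -0.4]
width: 0.352
```

Emit:
play_rows([
  [[0.62,-0.77,0],0],
  [[0.62,-0.77,0],0],
  [[0.62,-0.77,0],0],
  [[0.62,-0.77,0],0],
  [[0.62,-0.77,0],0],
  [[0.62,-0.77,0],0],
  [[0.62,-0.77,0],0],
])

```text
time_s: 1.32
position: [0.3202, -0.2757, 0.3635]
ee_rot: [-3.12, -0.366, 0.001]
wrist_force: [-0.1, -0.9, -0.1]
width: 0.352
```

Emit:
play_rows([
  [[0.62,-0.77,0],0],
  [[0.62,-0.77,0],0],
  [[0.62,-0.77,0],0],
  [[0.62,-0.77,0],0],
  [[0.62,-0.77,0],0],
  [[0.62,-0.77,0],0],
  [[0.62,-0.77,0],0],
])

```text
time_s: 1.9
position: [0.4058, -0.0979, 0.3635]
ee_rot: [-3.12, -0.365, 0.002]
wrist_force: [-0.8, 0.1, 0.4]
width: 0.35
```

Emit:
play_rows([
  [[0.62,-0.77,0],-0.31],
  [[0.62,-0.77,0],-0.31],
  [[0.62,-0.77,0],-0.31],
  [[0.62,-0.77,0],-0.31],
  [[0.62,-0.77,0],-0.31],
  [[0.62,-0.77,0],-0.31],
  [[0.62,-0.77,0],-0.31],
  [[0.62,-0.77,0],-0.31],
])

```text
time_s: 2.57
position: [0.4915, 0.0789, 0.3632]
ee_rot: [-2.585, -1.785, 0.002]
wrist_force: [-0.4, -0.2, -0.2]
width: 0.349
```

Emit:
play_rows([
  [[0,0,0],-0.31],
  [[0,0,0],-0.31],
  [[0,0,0],-0.31],
  [[0,0,0],-0.31],
  [[0,0,0],-0.31],
  [[0,0,0],-0.31],
  [[0,0,0],-0.31],
  [[0,0,0],-0.31],
])

```text
time_s: 3.23
position: [0.4914, 0.078, 0.3634]
ee_rot: [-1.451, -2.786, 0.001]
wrist_force: [0.8, 0.2, -0.6]
width: 0.35
```

```bash
cat > cap.py <<'E'
import sys,pickle,cv2
from bench import manip
s=manip.state();n=sys.argv[1];c=manip.capture(n)
pickle.dump((s,c),open(sys.argv[2]+".pkl","wb"))
cv2.imwrite(f"pics/{sys.argv[2]}.png",cv2.resize(c["frame"][:,:,::-1],None,fx=1.5,fy=1.5,interpolation=cv2.INTER_CUBIC))
E
python3 cap.py wrist w1
```

```text
(no output)
```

View pics/w1.png

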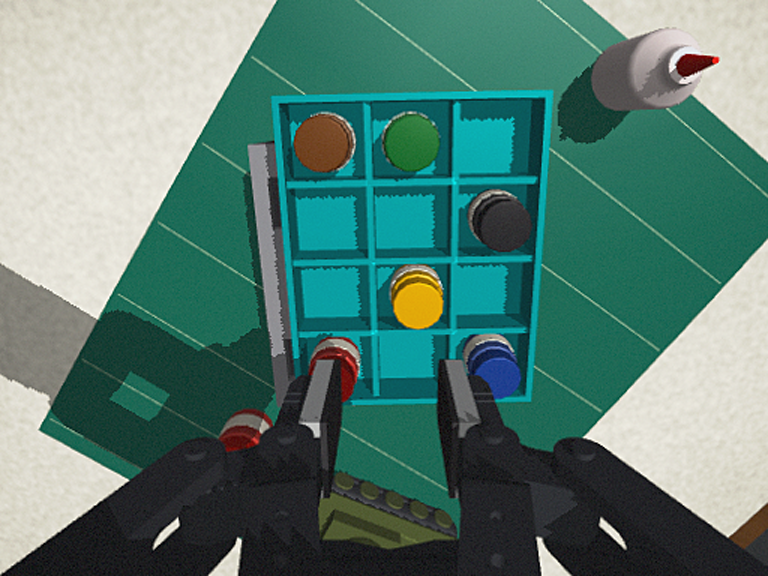

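```bash
python3 - <<'E'
import pickle,cv2,numpy as np
s,c=pickle.load(open("w1.pkl","rb"));im=c["frame"][:,:,::-1]
out=[]
for x,y in [(181,63),(368,60),(354,268),(166,97),(180,225),(188,120)]:
    p=cv2.resize(im[y-16:y+16,x-16:x+16],(256,256),interpolation=cv2.INTER_NEAREST);out.append(p)
g=np.vstack([np.hstack(out[:3]),np.hstack(out[3:])]);g=cv2.convertScaleAbs(g,alpha=1.3)
cv2.imwrite("pics/w1c.png",g)
E
```

```text
(no output)
```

View pics/w1c.png

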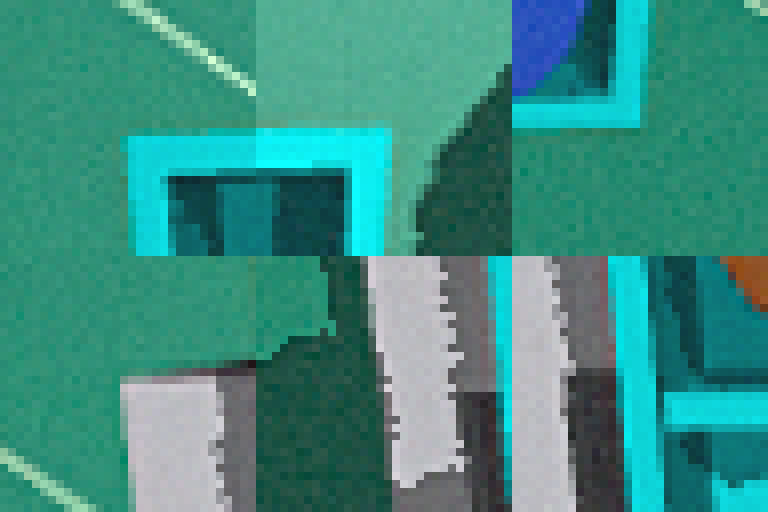

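```bash
python3 - <<'E'
import pickle
from h import *
s,c=pickle.load(open("w1.pkl","rb"))
T=unproj(c,[(179.75,63.5),(368.5,59.5),(353.5,267.5)],.126,s)
t,th,r=fit(T,[(-.08,.1),(.08,.1),(.08,-.1)]);print("tray",t,np.degrees(th),r*1e3)
U=unproj(c,[(164.5,95.7),(179,224.5),(180.6,240)],.08,s)[:,:2]
e=U[0]-U[1:];a=np.arctan2(e[:,1],e[:,0])-np.pi/2;print("unit yaw",np.degrees(a),np.linalg.norm(e,axis=1))
for uh in (a[0],a.mean()):
    Ru=np.array([[np.cos(uh),-np.sin(uh)],[np.sin(uh),np.cos(uh)]])
    uc=U[0]-Ru@[-.08,.1];print("unit",uc,"tray rel in unit",Ru.T@(t-uc)*1e3,np.degrees(th-uh))
# side/top check
s0,d=pickle.load(open("c0.pkl","rb"))
for n in("top","side"):
    P=[np.r_[uc+Ru@q,.08] for q in [(-.08,.1),(-.08,-.1),(.08,-.1)]]
    print(n,proj(d[n],P))
    Rt=np.array([[np.cos(th),-np.sin(th)],[np.sin(th),np.cos(th)]])
    print(n,proj(d[n],[np.r_[t+Rt@q,.126] for q in [(-.08,.1),(.08,.1),(.08,-.1),(-.08,-.1)]]))
E
```

```text
tray [0.50731982 0.08101488] 36.14993536503595 [[-0.33880966 -0.09159094]
 [ 0.07481459  0.28220714]
 [ 0.26399508 -0.1906162 ]]
unit yaw [36.83044136 36.74326151] [0.14077504 0.16013993]
unit [0.50113995 0.04311611] tray rel in unit [27.66482892 26.63014913] -0.6805059911062651
unit [0.5011155 0.0430218] tray rel in unit [27.72061663 26.71208042] -0.636916070153614
top [[236.46550988 254.56933253]
 [294.85292117 212.09987565]
 [261.04007011 165.66704094]]
top [[220.66913235 254.19711616]
 [186.0822229  204.59248058]
 [247.6497415  161.2554744 ]
 [282.49116043 210.33210461]]
side [[335.79299899 224.53922066]
 [291.11542996 166.10037777]
 [232.51656652 187.38823773]]
side [[335.2474542  226.29729628]
 [265.88607112 255.53708408]
 [225.52364145 185.60068787]
 [288.53871553 163.54421212]]
```

```bash
cat > go.py <<'E'
import sys
from h import *
from bench import manip
def go(p,yaw):
    s=manip.state();M=R.from_rotvec(s["ee_rot"]).as_matrix()
    d=(np.array(p)-s["position"])@M
    y=np.degrees(np.arctan2(M[1,0],M[0,0]))
    print("pos",s["position"],"yaw",y,"F",s["wrist_force"],"w",s["width"])
    print("shift",np.round(d/.2,4),"spin",round(-((yaw-y+180)%360-180)/180,4))
E
python3 - <<'E'
from go import *
a=np.radians(36.15);Rt=np.array([[np.cos(a),-np.sin(a)],[np.sin(a),np.cos(a)]])
g=np.array([.5073,.0810])+Rt@[-.026,.0245];print(g)
go([*g,.172],126.15)
E
```

```text
[0.47185306 0.08544572]
pos [0.49137647 0.07813909 0.36339049] yaw 125.09964819059168 F [ 0.50088313 -0.0864063   0.13601495] w 0.3516049415265464
shift [ 0.086  -0.0579  0.957 ] spin -0.0058
```

Emit:
play_rows([
  [[0.086,-0.058,0.2],-0.006],
  [[0.086,-0.058,0.4],-0.006],
  [[0.086,-0.058,0.6],-0.006],
  [[0.086,-0.058,0.6],-0.006],
  [[0.086,-0.058,0.6],-0.006],
])

```text
time_s: 3.7
position: [0.4706, 0.0868, 0.2423]
ee_rot: [-1.43, -2.792, 0.004]
wrist_force: [0.6, -0.1, 0.3]
width: 0.352
```

```bash
python3 cap.py wrist w2; python3 -c "
from go import *
go([.47185,.08545,.172],126.15)"
```

```text
pos [0.4722051  0.08702814 0.24499538] yaw 125.78518212038976 F [ 0.43059865 -0.59186507 -0.01026975] w 0.3501399179104959
shift [-0.0052 -0.0061  0.365 ] spin -0.002
```

View pics/w2.png

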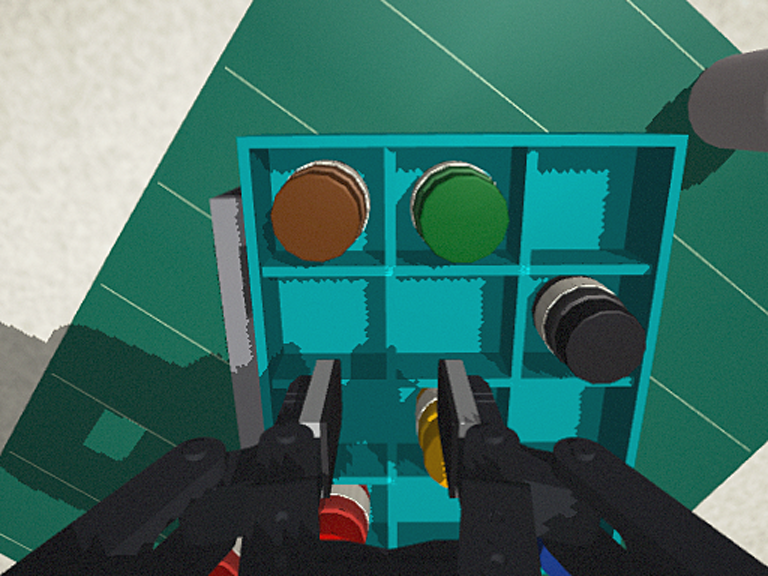

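Emit:
play_rows([
  [[-0.005,-0.006,0.1],-0.002],
  [[-0.005,-0.006,0.2],-0.002],
  [[-0.005,-0.006,0.28],-0.002],
  [[-0.005,-0.006,0.33],-0.002],
  [[-0.005,-0.006,0.365],-0.002],
  [[-0.005,-0.006,0.365],-0.002],
  [[-0.005,-0.006,0.365],-0.002],
])

```text
time_s: 4.33
position: [0.4719, 0.0866, 0.1723]
ee_rot: [1.418, 2.801, 0.001]
wrist_force: [1.4, 1.2, 0.8]
width: 0.35
```

```bash
python3 cap.py wrist w3; python3 cap.py side s3; python3 -c "
from go import *
go([.47185,.08545,.172],126.15)"
```

```text
pos [0.47184257 0.08671481 0.17238617] yaw 126.31443990618524 F [-0.04402637 -0.91847559  0.07402687] w 0.34861847946067903
shift [-0.0051 -0.0037  0.0019] spin 0.0009
```

View pics/w3.png

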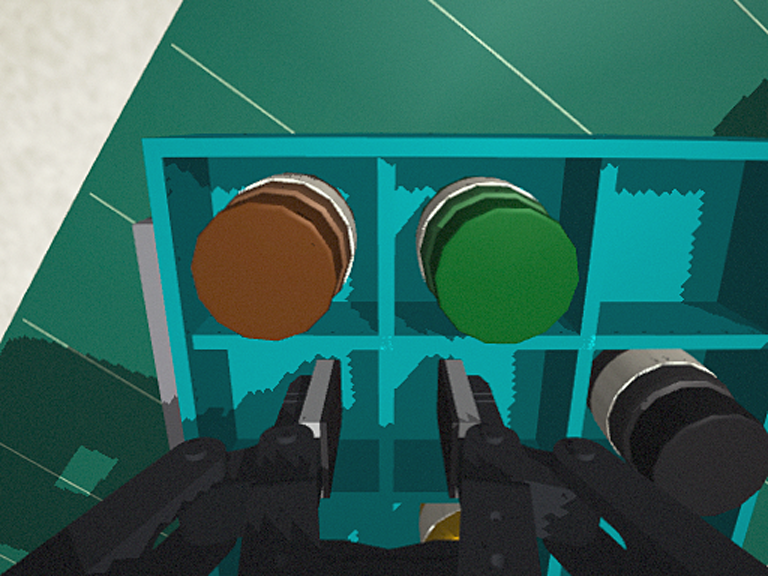

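View pics/s3.png

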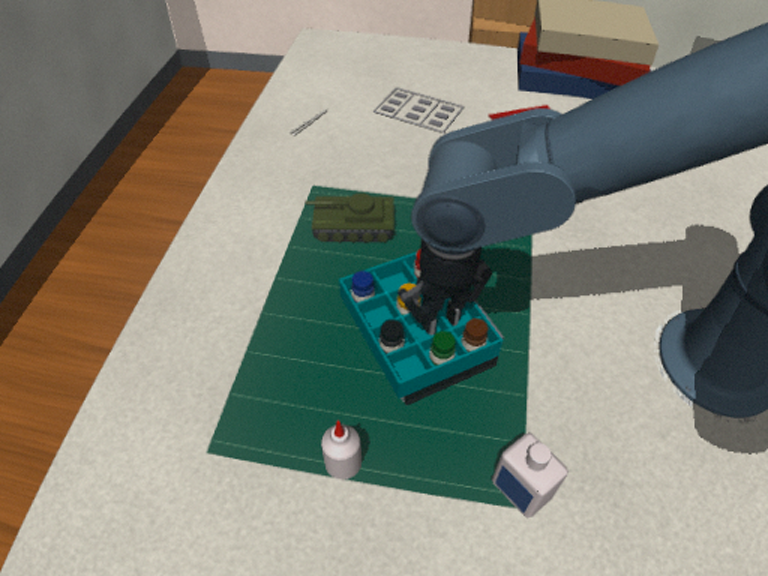

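Emit:
play_rows([
  [[0,0,0],0],
  [[0,0,0],0],
  [[0,0,0],0],
  [[0,0,0],0],
  [[0,0,0],0],
  [[0,0,0],0],
], hand=0, grip_force=40)

```text
time_s: 4.93
position: [0.4713, 0.0868, 0.1717]
ee_rot: [1.418, 2.802, 0.001]
wrist_force: [-1.8, 0.4, 5.5]
width: 0.034
```

```bash
python3 cap.py wrist w4; python3 -c "
from go import *
go([.47185,.08545,.172],126.15)"
```

```text
pos [0.47125268 0.08682432 0.17168089] yaw 126.30934610143203 F [-1.47858572  0.21240111  6.09526714] w 0.03225732896740287
shift [-0.0073 -0.0017 -0.0016] spin 0.0009
```

View pics/w4.png

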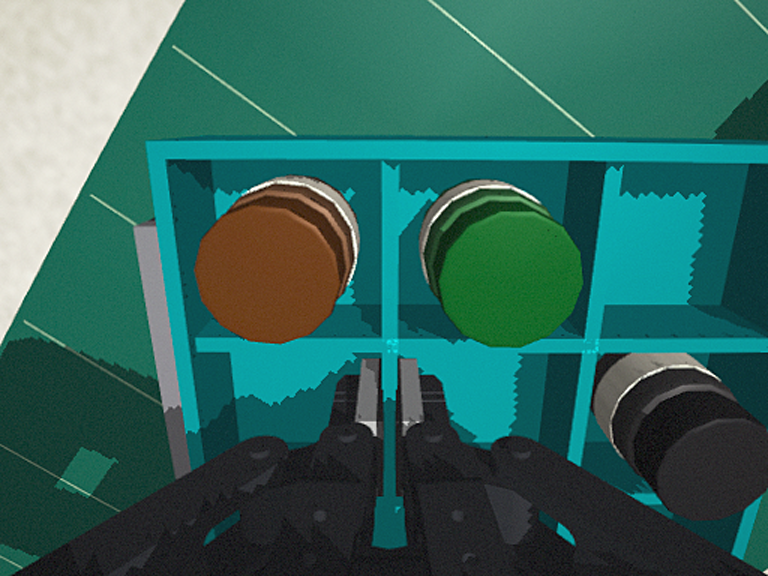

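```bash
python3 - <<'E'
from go import *
def r(d):
    a=np.radians(d);return np.array([[np.cos(a),-np.sin(a)],[np.sin(a),np.cos(a)]])
p=manip.state()["position"][:2];t=np.array([.5073,.0810]);u=np.array([.5011,.0431])
q=r(36.15).T@(p-t);print("tcp in tray",q*1e3)
q[0]=-.026
n=u+r(36.8)@q;print(n)
go([*n,.172],126.31+.65)
# recheck tray corner in w4 
import pickle
s,c=pickle.load(open("w4.pkl","rb"))
print(unproj(c,[(147/1.5-.3,142/1.5-.3)],.126,s),t+r(36.15)@[-.08,.1])
E
```

```text
tcp in tray [-25.67155158  25.96735028]
[0.46472593 0.04831826]
pos [0.47125268 0.08682432 0.17168089] yaw 126.30934610143203 F [-1.47858572  0.21240111  6.09526714] w 0.03225732896740287
shift [-0.1358 -0.1403 -0.0016] spin -0.0036
[[0.38453309 0.11535121 0.126     ]] [0.38371184 0.11455544]
```

Emit:
play_rows([
  [[-0.01,-0.01,-0.002],0],
  [[-0.028,-0.029,-0.002],-0.001],
  [[-0.048,-0.05,-0.002],-0.001],
  [[-0.068,-0.07,-0.002],-0.002],
  [[-0.088,-0.091,-0.002],-0.003],
  [[-0.104,-0.108,-0.002],-0.003],
  [[-0.115,-0.119,-0.002],-0.004],
  [[-0.119,-0.123,-0.002],-0.004],
])

```text
time_s: 5.65
position: [0.4636, 0.0526, 0.1697]
ee_rot: [-1.4, -2.809, 0.003]
wrist_force: [-0.2, -0.0, -6.3]
width: 0.036
```

```bash
python3 cap.py wrist w5; python3 cap.py side s5;python3 -c "
from go import *
go([.46473,.04832,.172],126.96)"
```

```text
pos [0.46395015 0.05286061 0.17000312] yaw 127.00956237372178 F [ 0.27460649  0.92715887 -5.59461344] w 0.034870377508411814
shift [-0.0205 -0.0106 -0.01  ] spin 0.0003
```

View pics/w5.png

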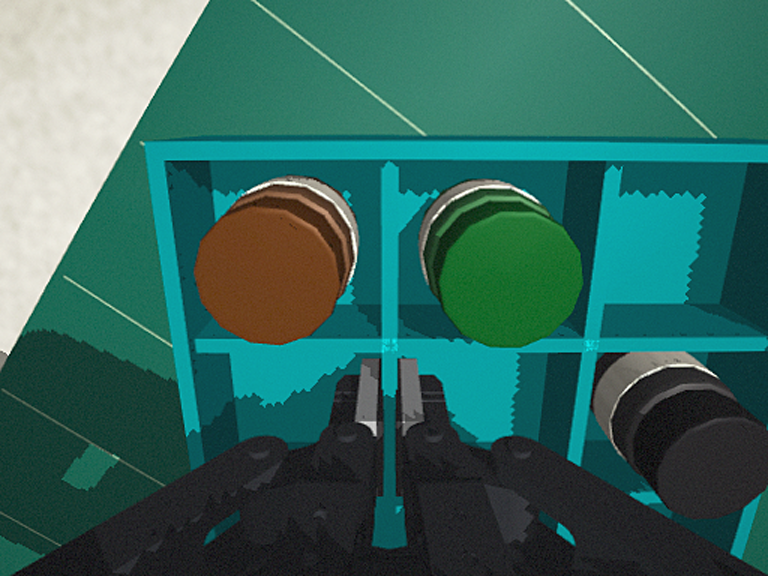

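View pics/s5.png

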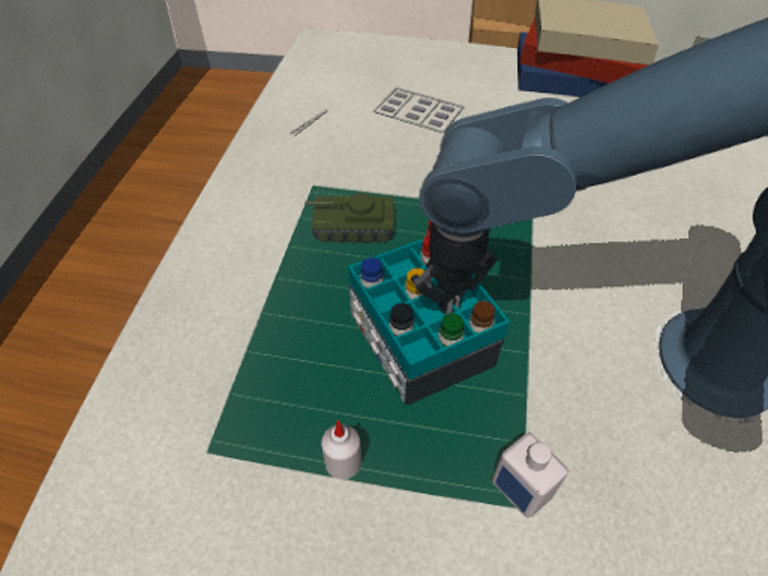

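Emit:
play_rows([
  [[-0.007,-0.004,0],0],
  [[-0.014,-0.008,0],0],
  [[-0.021,-0.011,0],0],
  [[-0.021,-0.011,0],0],
  [[-0.021,-0.011,0],0],
])

```text
time_s: 6.17
position: [0.4659, 0.0484, 0.1713]
ee_rot: [-1.401, -2.812, -0.0]
wrist_force: [0.4, -0.4, -7.0]
width: 0.036
```

```bash
python3 cap.py side s6;python3 -c "
from go import *
go([.46473,.04832,.1637],126.96)"
```

```text
pos [0.4658795  0.04840014 0.17128163] yaw 127.03892222150634 F [-0.15794009 -0.3937946  -6.83894445] w 0.037750275543884465
shift [ 0.0031 -0.0048  0.0379] spin 0.0004
```

View pics/s6.png

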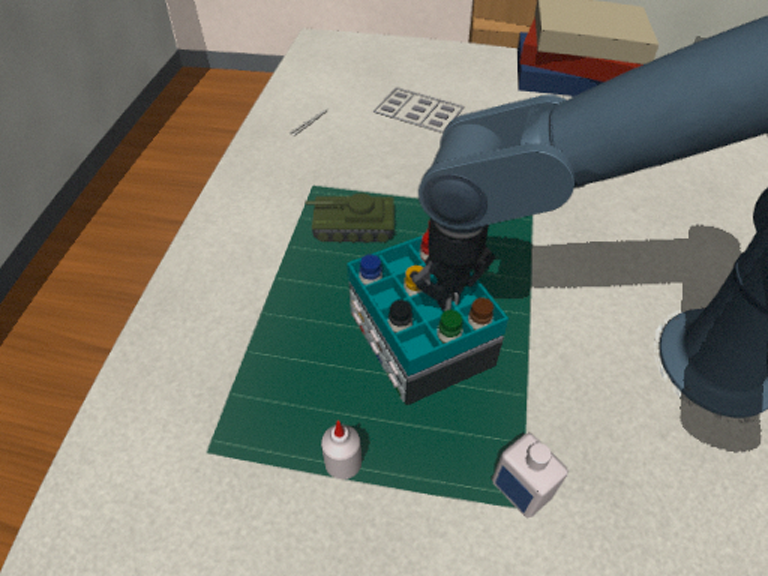

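Emit:
play_rows([
  [[0.003,-0.005,0.006],0],
  [[0.003,-0.005,0.012],0],
  [[0.003,-0.005,0.018],0],
  [[0.003,-0.005,0.022],0],
  [[0.003,-0.005,0.022],0],
])

```text
time_s: 6.63
position: [0.4645, 0.0483, 0.1666]
ee_rot: [-1.4, -2.812, 0.0]
wrist_force: [0.2, 0.3, -6.1]
width: 0.041
```

```bash
python3 -c "
from go import *
go([.46473,.04832,.1637],126.96)"
```

```text
pos [0.46454147 0.0483107  0.16661321] yaw 127.04470280075488 F [ 0.15294867  0.28928592 -6.13821123] w 0.04108605687386924
shift [-0.0005  0.0008  0.0146] spin 0.0005
```

Emit:
play_rows([
  [[0,0,0.006],0],
  [[0,0,0.012],0],
  [[0,0,0.016],0],
  [[0,0,0.018],0],
  [[0,0,0.018],0],
])

```text
time_s: 7.05
position: [0.4649, 0.0483, 0.1638]
ee_rot: [1.4, 2.812, 0.0]
wrist_force: [-3.5, 0.3, -0.3]
width: 0.034
```

```bash
python3 cap.py side s7; python3 -c "
from go import *
go([.46473,.04832,.1637],126.96)"
```

```text
pos [0.46491548 0.04824157 0.16381212] yaw 127.04682979145754 F [-2.72491932  0.98116411  0.85099631] w 0.03853819415864591
shift [ 0.0009 -0.0005  0.0006] spin 0.0005
```

View pics/s7.png

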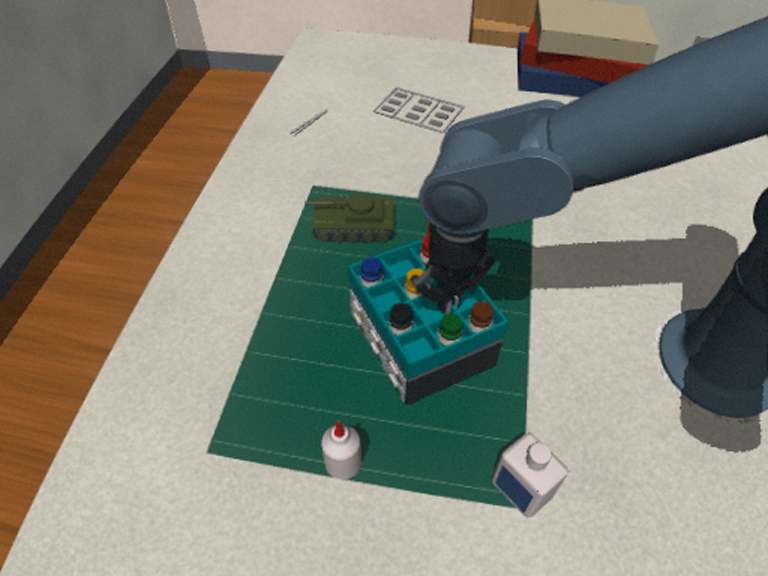

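Emit:
play_rows([
  [[0,0,0],0],
  [[0,0,0],0],
  [[0,0,0],0],
  [[0,0,0],0],
], hand=0.35)

```text
time_s: 7.43
position: [0.4654, 0.0481, 0.1639]
ee_rot: [1.4, 2.81, 0.001]
wrist_force: [0.2, 0.1, 0.2]
width: 0.349
```

Emit:
play_rows([
  [[0,0,-0.06],0],
  [[0,0,-0.2],0],
  [[0,0,-0.4],0],
  [[0,0,-0.6],0],
  [[0,0,-0.8],0],
  [[0,0,-1],0],
  [[0,0,-1],0],
  [[0,0,-1],0],
])

```text
time_s: 8.1
position: [0.4658, 0.0481, 0.3668]
ee_rot: [1.398, 2.806, 0.004]
wrist_force: [0.3, 0.4, -1.1]
width: 0.348
```

```bash
python3 cap.py wrist w8; python3 cap.py side s8;python3 -c "
from go import *
go([.46473,.04832,.1637],126.96)"
```

```text
pos [0.46447534 0.04828218 0.36254766] yaw 127.03889631527927 F [-0.47674995 -0.28324498  0.04710575] w 0.34959001567944875
shift [-0.0012  0.0017  0.9942] spin 0.0004
```

View pics/w8.png

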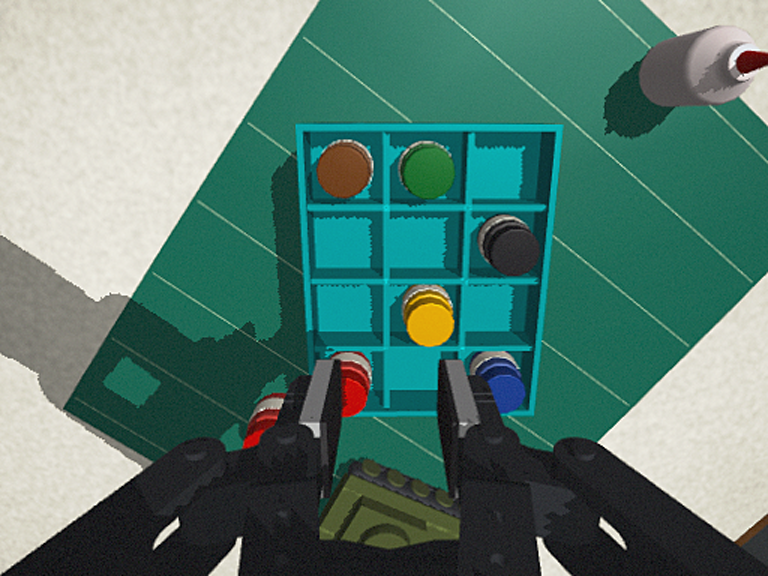

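View pics/s8.png

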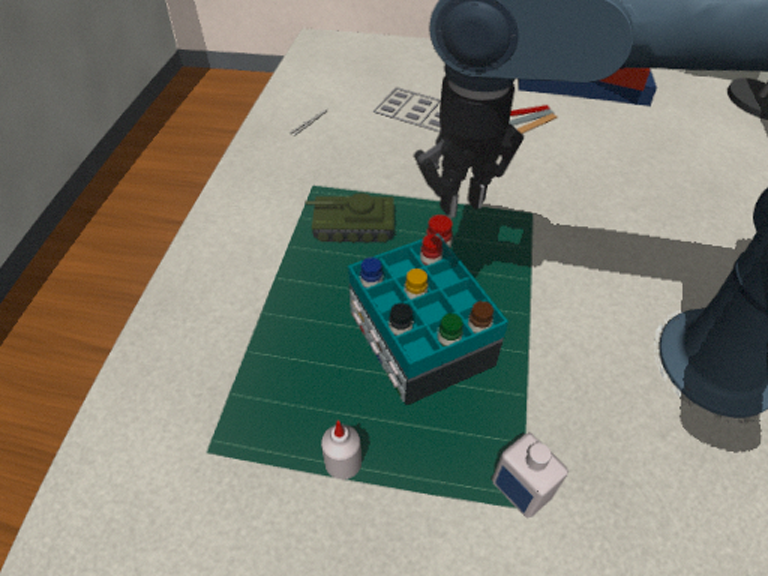

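```bash
python3 - <<'E'
import pickle,cv2,numpy as np
from h import *
s,c=pickle.load(open("w8.pkl","rb"));im=c["frame"][:,:,::-1]
out=[]
for x,y in [(197,83),(374,84),(355,276)]:
    out.append(cv2.resize(im[y-16:y+16,x-16:x+16],(256,256),interpolation=cv2.INTER_NEAREST))
ss,cs=pickle.load(open("s8.pkl","rb"))
z=cv2.resize(cs["frame"][155:270,225:345,::-1],(480,460),interpolation=cv2.INTER_CUBIC)
g=np.zeros((256+336,768,3),np.uint8);g[:256]=np.hstack(out)
g[256:,:480]=cv2.resize(z,(480,460))[124:460]
cv2.imwrite("pics/w8c.png",cv2.convertScaleAbs(g,alpha=1.3))
E
```

```text
(no output)
```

View pics/w8c.png

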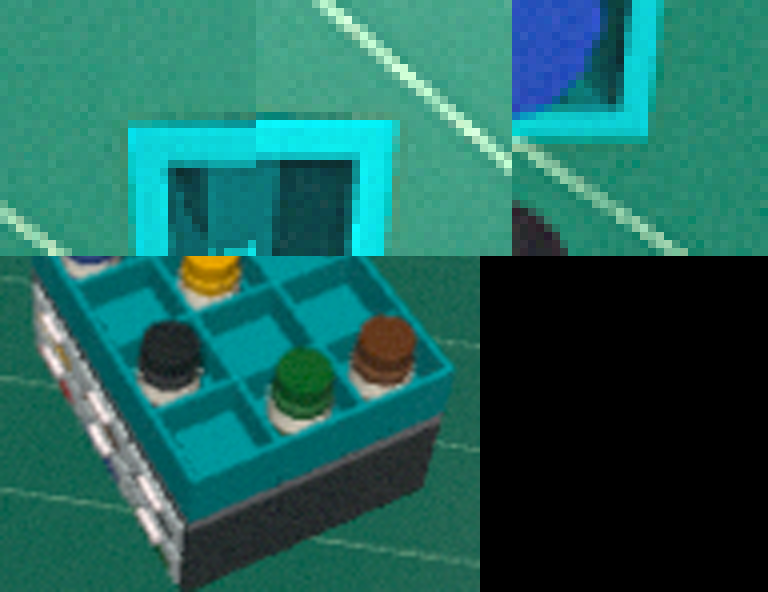

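```bash
python3 - <<'E'
import pickle
from h import *
s,c=pickle.load(open("w8.pkl","rb"))
for z in(.118,.126):
    T=unproj(c,[(196.5,81.75),(375.5,82.5),(355.6,276.5)],z,s)
    t,th,r=fit(T,[(-.08,.1),(.08,.1),(.08,-.1)])
    print(z,t,np.degrees(th),np.linalg.norm(T[0]-T[1]),np.linalg.norm(T[1]-T[2]),(r*1e3).round(2).tolist())
    a=np.radians(36.78);Ru=np.array([[np.cos(a),-np.sin(a)],[np.sin(a),np.cos(a)]]);print(Ru.T@(t-[.5011,.0431])*1e3)
E
```

```text
0.118 [0.50136717 0.0436809 ] 36.95124695057505 0.16045351839043975 0.20029491626676837 [[-0.36, -0.03], [0.09, 0.13], [0.27, -0.1]]
[0.56179933 0.30529578]
0.126 [0.49924342 0.04430926] 36.95124695057505 0.1564223895120953 0.19526283825908117 [[2.8, 0.24], [0.02, -2.01], [-2.82, 1.77]]
[-0.76297659  2.08015898]
```

```bash
python3 -c "
from bench import manip
print(manip.sign_off(),manip.state()['time_s'])"
```

```text
the job is handed in; nothing more can be done
the job is handed in; nothing more can be done
```

The tray is home on the drawer unit, and the job is handed in at about 8.2 s of robot time. I gripped the partition between two empty compartments and slid the tray about 39 mm, turning it about 0.7°. Once the lugs were over the notches, I lowered it the 8 mm, let go and backed off straight up.

- **Position:** the last wrist picture puts the tray about 0.6 mm (x) and 0.3 mm (y) from home, turned by about 0.2°, which is within the 3 mm of play.
- **Height and level:** the tray's rim matches the seated height of 118 mm: measured sides are 160.5 by 200.3 mm, against 156 by 195 mm if it were still riding on its lugs. The three rim corners I could see agree to within 0.4 mm, so it sits level. The fourth corner was hidden behind a finger.
- **Jars and surroundings:** all six jars stand in the tray. The tank, glue, thinner and spare red jar appear unmoved in the side picture.
- **Carried weight:** for the last few millimetres of sliding and while it was lowered, the gripper carried roughly the tray's whole weight (about 6–7 N). The tray never rose noticeably above its sliding height. None of the force readings taken came near the limits.

No checks failed or disagreed.

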